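Screw the wing cap onto the specimen canister

ROBOT

A 6-joint arm with a two-finger parallel gripper is mounted at the origin on a cart in front of the work surface, level with it; the furniture and walls round the work are solid. World frame = base frame: x ahead of the robot, y to its left, z up, the work surface at z = 0. Lengths are in m, angles in degrees, forces in N, time in s.
With the tool pointing down it reaches from about 0.375 to 0.9 m from the base axis. Payload 3.1 kg.
Tool frame: the origin (TCP) lies at the very end of the fingers, on their centre line; the grasp point (between the pads) lies 19 mm behind it; z points along the fingers, y is the direction in which the jaws open and shut (so a half turn about z gives the same grasp; the last joint's range is limited). The gripper opens to 87 mm and grips with 3 to 60 N. Pads are 19 mm wide; open, the fingers measure 117 mm over their backs; the gripper's body (75 mm by 190 mm) begins 51 mm behind the grasp point.
Start: joints at [-73.539, 30.224, 82.088, -0, 67.689, -10.227], TCP at [0.281, -0.558, 0.223] pointing down, gripper open.
Joint ranges: [-176.69, 176.69], [-43.24, 126.21], [12.49, 139.97], [-82, 262], [0, 151.66], [-163.58, 163.58]. Speed limits (degrees/s): [159.86, 159.86, 180, 180, 180, 180].

INTERFACE

Orientations are given as a 3x3 rotation matrix whose columns are the frame's x, y, z axes.
In Python, from rig import read_state, capture, hand_in gives the robot as it stands. The module is installed in compiled form; this text tells all that it offers.
- The arm moves only by the tool send_rows, never from a script. Its argument "moves" is one flat list of numbers, 7 for each row, row after row: the turn, a rotation vector about the world's x, y, z in degrees, then the shift along the world's x, y, z in cm, then the gripper's target within -1 to 1 (fully open at 1, half-way at 0, shut at -1). In form: [rx, ry, rz, tx, ty, tz, hand, rx, ry, rz, tx, ty, tz, hand, ...]. A call has 1 to 20 rows; each row shifts and turns the commanded pose from where the row before left it; what a row does not reach is not made up. A row lasts 1/10 s, in which the tool goes at most 50 mm and 8.59 degrees, less where a joint would pass 70% of its speed; a pose out of reach is approached as far as the arm can. A call with a gripper value outside its range is refused whole. The fingers move at their own pace and stop on an object; the grip force is fixed at half the most. Time passes only in rows, so rows that do not move let the fingers close. It gives the time, the measured TCP pose, the force and the opening at its end, in the units of the state.
- read_state(): the state, without advancing time (a new reading comes with each control period).
- capture(name): name is "side" or "top"; returns a dict with "pixels" (480x640x3 uint8, red, green, blue), "vertical_fov" (degrees; the focal length in pixels is half the picture's height over the tangent of half this angle, whatever the lens; pixels are square), "cx", "cy" (the principal point, pixels), "rvec" (rotation vector, rad) and "tvec" (3), from world to camera coordinates, as OpenCV has them. Camera axes: x right, y down, z forward; pixel columns grow to the right and rows downward; lengths in m; the calibration is good to about 2 mm. A picture is of the moment at which its call begins. There is no depth.
- hand_in(): hands the job in, once; it reports no verdict.
The state is a dict: "time_s": time; "joint_positions": joint angles; "qvel": joint speeds; "tau": joint torques, N m; "position": TCP position; "tcp_rot": TCP orientation; "force": force on the tool from outside, world axes, zero at the start; "moment": the same for the moment, N m; "opening": opening from 0.0 (shut) to 1.0 (fully open).
Only numpy, scipy, OpenCV 4.12 (cv2) and the standard library are available. Lean on these libraries where they do the work, as an engineer would, in place of code of your own. Each camera call takes 0.05 s, during which the arm holds its last target.

TASK

Close the specimen canister: set the blue wing cap level on its threaded neck, ease it backward (counter-clockwise from above) under light pressure until you feel it drop into the thread starts, then screw it forward (clockwise) until it is fully home and let go. Go by feel and never force the cap against the neck, or it cross-threads; leave the lidded cup, the tape roll and the syringe where they are.

Things in the scene. Friction and masses are not known exactly. Their poses are not given: they have to be found in the camera images.
- canister_mouth (a point): Centre of the top rim of the canister's white neck, z up, 90 mm above the worktop. The neck's core is 40.6 mm in diameter; its top 5 mm taper to 33 mm, so a cap set down within 4 mm centres itself. Round the core runs a four-start thread, 53 mm across, four alike quarters; the angle of the thread starts differs each time and is NOT given by this yaw.
- thread_land (a point): Centre of the level of the thread's four lands, 5 mm below the mouth. Each quarter, going counter-clockwise from above: stop tooth (9 degrees, 3 mm above the land), flat land (41 degrees), open gap (40 degrees). Lugs on lands or teeth, turned counter-clockwise, fall 9 mm into the gaps; turned clockwise on a land they jam on a tooth.
- groove_end (a point): Centre of the level of the cap's underside when fully home, 14 mm below the lands. From the gaps (which have 0.4 rad of play and end at a tooth) a clockwise turn of 0.7 to 1.15 rad takes the lugs under the ribs, down a ramp (5 mm in 0.64 rad, 2 mm play up and down) to a flat floor and a hard stop: home. Slippery plastic; the neck does not turn.
- canister: Steel canister, 72 mm across, upright on a 124 mm round foot plate, fixed to the worktop; with its white neck it is 90 mm high. Origin at the centre of its underside, z up.
- cap_grip (a point): Centre of the wing of the loose blue cap: an upright bar 50 mm long (along x), 14 mm thick (y), 31 mm high, on a round cap 64 mm across, 27 mm high, 60 to 130 g. On the cap's axis, 42 mm above the underside, 15 above the round top, 16 below the wing's top. Height above canister_mouth: 40 mm on the teeth, 37 on the lands, 28 dropped in the thread starts, 23 home.
- cap: The loose cap, standing upright on the worktop at the start. Origin at the centre of its underside, x along the wing, z up. Four lugs inside the skirt (57 mm inner diameter), 90 degrees apart, flush with the underside, 16 degrees wide, 4 mm high, 44 mm between tips. More than 40 N between cap and neck at any moment counts as forcing it.
- cup_mid (a point): Bystander: white cup with an orange lid, 64 mm across and 64 mm high, standing upright; this point is its centre, 32 mm up.
- tape_mid (a point): Bystander: roll of white tape lying flat, 72 mm across and 24 mm high; this point is its centre, 12 mm up.
- syringe_mid (a point): Bystander: clear syringe lying on the worktop, 118 mm long (y), 28 mm wide, 17 mm high; this point is its centre, 8 mm up.

How it is judged (in metres and radians):
On the way:
1. the cap sits on the neck and has dropped into the thread starts, not yet screwed home (horizontal distance between cap_grip and canister_mouth below 0.005 m and z of cap_grip in the frame of canister_mouth between 0.0262 and 0.032 m), for 0.1 s.
At the end, for the whole second after the job is handed in: The cap is on the canister's neck, centred within 5 mm, level within 0.08 rad, screwed down to within 2.5 mm of fully home (wing centre less than 25.5 mm above the mouth), at rest and released (horizontal distance between cap_grip and canister_mouth below 0.005 m and z of cap_grip in the frame of canister_mouth between 0.019 and 0.0255 m and angle between cap_grip's own z axis and vertical below 0.08 rad and linear speed of cap below 0.02 m/s); the robot touches nothing.
It fails at once if the cap is forced against the canister (more than 40 N) (contact force between cap and canister above 40 N).
It fails at once if the lidded cup is moved more than 30 mm (distance of cup_mid from where it was at the start of the episode above 0.03 m).
It fails at once if the tape roll is moved more than 30 mm (distance of tape_mid from where it was at the start of the episode above 0.03 m).
It fails at once if the syringe is moved more than 30 mm (distance of syringe_mid from where it was at the start of the episode above 0.03 m).
It also fails if it takes over 59 s, if anything falls off the work surface, if the arm or the gripper's body presses on something with over 40 N, if the wrist force passes 120 N, or if a joint passes its speed limit or range.

## Working session

There is one attempt and no reset: what is moved stays moved. The work goes in short steps, Python scripts to look and compute and a tool call to move; the robot and the scene stay as the last step left them, time stands still between calls to the robot, and variables do not carry over. Pictures are saved under pics/ and viewed, and the job is handed in when it is done.

Besides the shell and the picture viewer there is one more tool, called after ">>>" as a command line: name --argument value ..., lists and objects as JSON in quotes. send_rows: Moves the arm, as the interface text tells. Its arguments: {"type":"object","properties":{"moves":{"type":"array","items":{"type":"number"}}},"required":["moves"]}

```bash
mkdir -p pics; cat > h.py <<'E'
import numpy as np, cv2, pickle
from rig import read_state, capture
def grab(name,out):
    c=capture(name); pickle.dump(c,open(out+'.pkl','wb'))
    cv2.imwrite('pics/'+out+'.png',c['pixels'][:,:,::-1]); return c
def K(c):
    f=240/np.tan(np.radians(c['vertical_fov'])/2)
    return np.array([[f,0,c['cx']],[0,f,c['cy']],[0,0,1.]])
def ray(c,u,v,z):
    R=cv2.Rodrigues(np.array(c['rvec'],float))[0]; t=np.array(c['tvec'],float).ravel()
    o=-R.T@t; d=R.T@np.linalg.inv(K(c))@np.array([u,v,1.]); return o+d*(z-o[2])/d[2]
def proj(c,P):
    return cv2.projectPoints(np.array(P,float).reshape(-1,3),np.array(c['rvec'],float),np.array(c['tvec'],float),K(c),None)[0].reshape(-1,2)
E
python3 - <<'E'
from h import *
for n in('top','side'):
    c=grab(n,n+'0'); print({k:c[k] for k in c if k!='pixels'})
s=read_state();print(s)
E
```

```text
{'vertical_fov': 46.60584595508158, 'cx': 324.8735631723209, 'cy': 237.49427760689923, 'rvec': array([ 2.17990312, -2.12829591,  0.12428697]), 'tvec': array([-0.09707291,  0.51163803,  1.09040747])}
{'vertical_fov': 48.606508271788826, 'cx': 318.95715719057665, 'cy': 229.6595831290477, 'rvec': array([ 0.35783983, -2.46507085,  1.63852664]), 'tvec': array([0.46113625, 0.17108062, 1.0641757 ])}
{'time_s': 0.1, 'joint_positions': array([-7.35387573e+01,  3.02732255e+01,  8.21499053e+01, -1.13930972e-03,
        6.76905087e+01, -1.02262268e+01]), 'qvel': array([ 0.04499564, -0.19340795, -0.20107382, -0.06791705, -0.03265046,
       -0.07138915]), 'tau': array([-1.97452619e-04, -4.40985954e+01, -1.77150983e+01,  6.35277084e-02,
        5.33916685e-02, -4.57465251e-05]), 'position': array([ 0.28053996, -0.55774623,  0.22166916]), 'tcp_rot': array([[ 8.93466331e-01,  4.49129803e-01, -5.79666757e-04],
       [ 4.49130053e-01, -8.93464379e-01,  1.89687392e-03],
       [ 3.34031011e-04, -1.95513874e-03, -9.99998033e-01]]), 'force': array([-0.56386353, -0.23957827,  0.03334097]), 'moment': array([-0.00742003, -0.06372618,  0.04743518]), 'opening': 1.001279410307947}
```

View pics/top0.png

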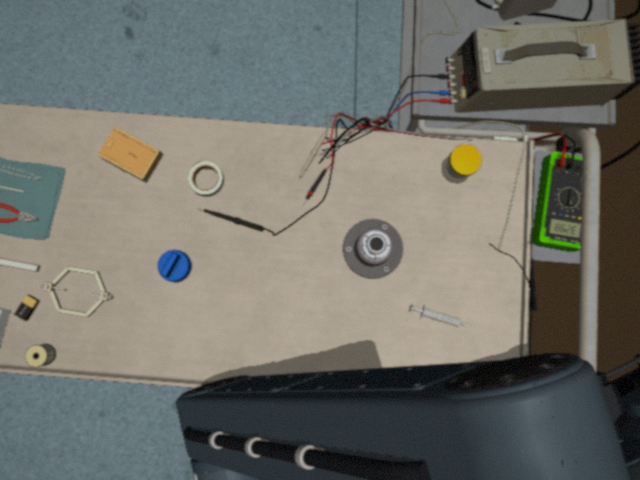

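View pics/side0.png

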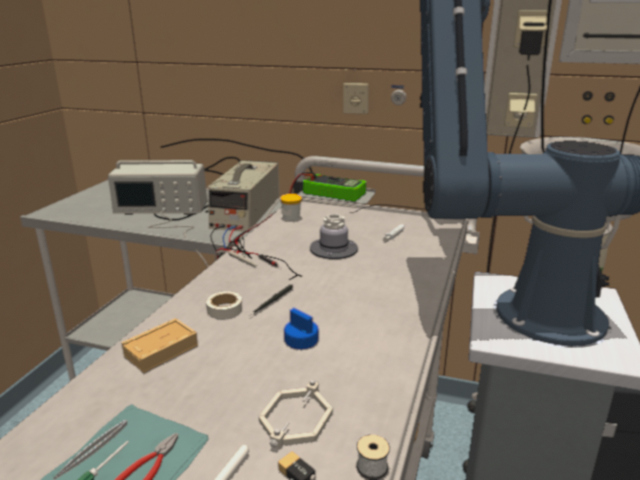

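The top view shows the cap at about (174,266), the canister at (375,246), the cup at (466,160), the tape at (205,178) and the syringe at (436,316). Next I'll measure them more closely.

```bash
python3 - <<'E'
from h import *
t=pickle.load(open('top0.pkl','rb')); s=pickle.load(open('side0.pkl','rb'))
for n,u,v,z in [('cap',174,266,.04),('can',375,246,.09),('foot',373.5,248.5,0),('cup',466,160,.064),('tape',205,178,.024),('syr',436,316,.01)]: print(n,ray(t,u,v,z).round(4))
a=cv2.resize(t['pixels'][236:296,144:204,::-1],(400,400),interpolation=cv2.INTER_CUBIC)
b=cv2.resize(t['pixels'][211:286,338:413,::-1],(400,400),interpolation=cv2.INTER_CUBIC)
cv2.imwrite('pics/z0.png',np.hstack([a,b]))
a=cv2.resize(s['pixels'][300:360,270:330,::-1],(400,400),interpolation=cv2.INTER_CUBIC)
b=cv2.resize(s['pixels'][205:265,304:364,::-1],(400,400),interpolation=cv2.INTER_CUBIC)
cv2.imwrite('pics/z1.png',np.hstack([a,b]))
E
```

```text
cap [0.4486 0.2136 0.04  ]
can [ 0.4925 -0.1811  0.09  ]
foot [ 0.4972 -0.1854  0.    ]
cup [ 0.6713 -0.3613  0.064 ]
tape [0.6321 0.1647 0.024 ]
syr [ 0.3625 -0.3122  0.01  ]
```

View pics/z0.png

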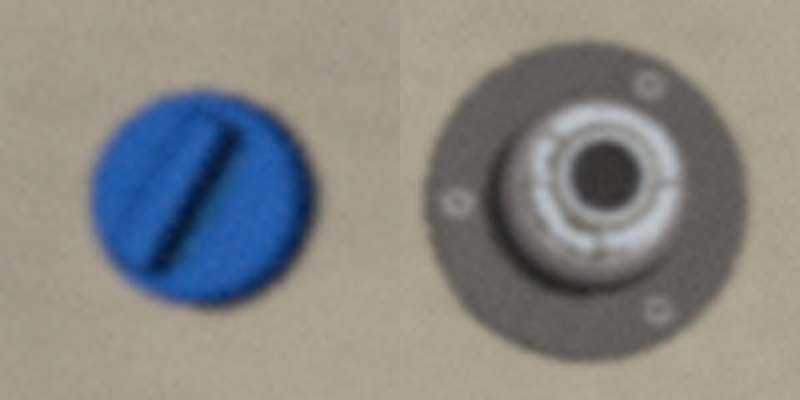

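View pics/z1.png

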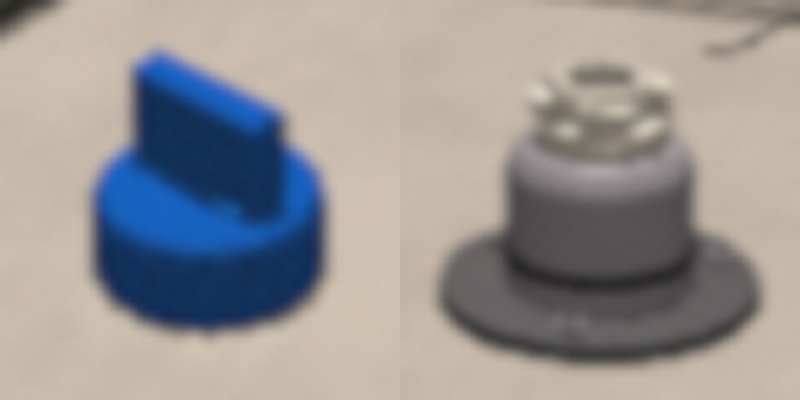

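```bash
cat > fit.py <<'E'
from h import *
from scipy.optimize import minimize
a=np.linspace(0,2*np.pi,60,endpoint=False); C=np.c_[np.cos(a),np.sin(a)]
def circ(r,z): return np.c_[r*C,np.full(60,z)]
def rend(c,parts,sc=4,box=None):
    m=np.zeros(((box[3]-box[1])*sc,(box[2]-box[0])*sc),np.uint8)
    for P in parts:
        p=(proj(c,P)-[box[0],box[1]]+0.5)*sc
        h=cv2.convexHull(p.astype(np.float32))
        cv2.fillConvexPoly(m,np.round(h*16).astype(np.int32),1,shift=4)
    return cv2.resize(m.astype(np.float32),None,fx=1/sc,fy=1/sc,interpolation=cv2.INTER_AREA)
def capparts(x,y,th,z=0):
    o=np.array([x,y,z]); c,s=np.cos(th),np.sin(th)
    bar=np.array([[X*c-Y*s,X*s+Y*c,Z] for X in(-.025,.025) for Y in(-.007,.007) for Z in(.027,.058)])
    return [np.r_[circ(.032,0),circ(.032,.027)]+o, bar+o]
def blue(c,box):
    p=c['pixels'][box[1]:box[3],box[0]:box[2]].astype(float)
    return np.clip(((p[...,2]-p[...,0])-20)/40,0,1)
E
python3 - <<'E'
from fit import *
t=pickle.load(open('top0.pkl','rb')); s=pickle.load(open('side0.pkl','rb'))
V=[(t,(144,236,204,296)),(s,(270,295,330,355))]
for use in ([0],[1],[0,1]):
    M=[blue(c,b) for c,b in V]
    f=lambda q: sum(((rend(V[i][0],capparts(q[0],q[1],q[2]),4,V[i][1])-M[i])**2).sum() for i in use)
    best=min((minimize(f,[.4486,.2136,th],method='Nelder-Mead',options=dict(initial_simplex=[[.4486,.2136,th],[.455,.2136,th],[.4486,.22,th],[.4486,.2136,th+.3]],xatol=1e-5)) for th in np.arange(0,np.pi,.4)),key=lambda r:r.fun)
    print(use,best.x[:2].round(4),np.degrees(best.x[2])%180,best.fun)
# wing top corners in side
for u,v in [(150,55),(280,115),(262,135),(137,70)]: print(ray(s,270+u*.15-.5,300+v*.15-.5,.058).round(4))
for (u,v,z) in [(235,130,.027),(155,270,.027),(215,110,.058),(145,270,.058)]: print(ray(t,144+u*.15-.5,236+v*.15-.5,z).round(4))
# canister: foot plate dark mask
for n,c,b,z in(('top',t,(330,205,420,290),0),('side',s,(300,205,370,265),0)):
    p=c['pixels'][b[1]:b[3],b[0]:b[2]].astype(float).mean(2); print(n,np.median(p))
    cv2.imwrite('pics/m_%s.png'%n,cv2.resize((p<125).astype(np.uint8)*255,None,fx=5,fy=5))
E
```

```text
[0] [0.452  0.2218] 176.09806514536356 63.14421875
[1] [0.452  0.2177] 139.9399419339284 89.76703125
[0, 1] [0.4513 0.2197] 139.96488410510702 165.7784375
[0.4705 0.21   0.058 ]
[0.4268 0.2292 0.058 ]
[0.4285 0.24   0.058 ]
[0.4713 0.2184 0.058 ]
[0.4718 0.2089 0.027 ]
[0.429  0.2306 0.027 ]
[0.475  0.2067 0.058 ]
[0.4275 0.2245 0.058 ]
top 156.33333333333334
side 179.66666666666666
```

```bash
python3 - <<'E'
from fit import *
t=pickle.load(open('top0.pkl','rb')); s=pickle.load(open('side0.pkl','rb'))
V=[(t,(144,236,204,296)),(s,(270,295,330,355))]
o=[]
for c,b in V:
    M=blue(c,b); R=rend(c,capparts(.4513,.2197,np.radians(154.5)),4,b)
    im=c['pixels'][b[1]:b[3],b[0]:b[2],::-1]
    im=cv2.resize(im,(400,400),interpolation=cv2.INTER_CUBIC)
    for m,col in((M,(0,0,255)),(R,(0,255,0))):
        k=cv2.resize((m>.5).astype(np.uint8),(400,400)); cs=cv2.findContours(k,0,1)[0]; cv2.drawContours(im,cs,-1,col,1)
    o.append(im)
cv2.imwrite('pics/ov.png',np.hstack(o))
E
```

```text
(no output)
```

View pics/ov.png

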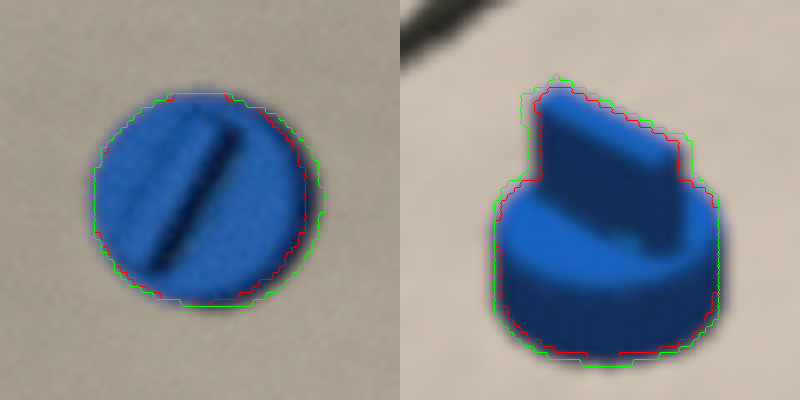

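```bash
python3 - <<'E'
import cv2,numpy as np
a=cv2.imread('pics/m_top.png');b=cv2.imread('pics/m_side.png');h=max(a.shape[0],b.shape[0])
f=lambda x:np.pad(x,((0,h-x.shape[0]),(0,0),(0,0)))
cv2.imwrite('pics/mm.png',np.hstack([f(a),f(b)])[:, :800])
E
```

```text
(no output)
```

View pics/mm.png

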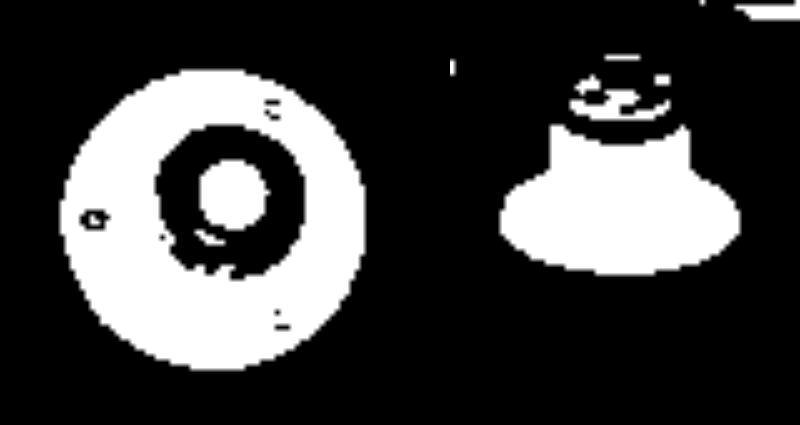

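```bash
python3 - <<'E'
from fit import *
t=pickle.load(open('top0.pkl','rb')); s=pickle.load(open('side0.pkl','rb'))
V=[(t,(144,236,204,296)),(s,(270,295,330,355))]
def bl(c,b):
    p=c['pixels'][b[1]:b[3],b[0]:b[2]].astype(float); return np.clip((p[...,2]-p[...,0]+25)/40,0,1)
M=[bl(c,b) for c,b in V]
for use in ([0],[1],[0,1]):
    f=lambda q: sum(((rend(V[i][0],capparts(q[0],q[1],q[2]),4,V[i][1])-M[i])**2).sum() for i in use)
    best=min((minimize(f,[.45,.2186,th],method='Nelder-Mead',options=dict(initial_simplex=[[.45,.2136,th],[.455,.2136,th],[.45,.22,th],[.45,.2136,th+.2]],xatol=1e-5)) for th in (2.4,2.6,2.8)),key=lambda r:r.fun)
    print(use,best.x[:2].round(4),np.degrees(best.x[2])%180,best.fun)
# canister foot
def foot(c,b):
    p=c['pixels'][b[1]:b[3],b[0]:b[2]].astype(float).mean(2); 
    k=cv2.morphologyEx((p<125).astype(np.uint8),cv2.MORPH_CLOSE,np.ones((5,5)))
    cs=max(cv2.findContours(k,0,1)[0],key=cv2.contourArea); h=cv2.fillPoly(np.zeros_like(k),[cs],1); return h.astype(float)
b=(330,205,420,290); F=foot(t,b)
for zt in(.003,.006,.01):
    f=lambda q: ((rend(t,[np.r_[circ(.062,0),circ(.062,zt)]+[q[0],q[1],0]],4,b)-F)**2).sum()
    r=minimize(f,[.4972,-.1854],method='Nelder-Mead',options=dict(initial_simplex=[[.4972,-.1854],[.502,-.1854],[.4972,-.18]])); print('top',zt,r.x.round(4),r.fun)
b2=(300,230,370,265)
p=s['pixels'][b2[1]:b2[3],b2[0]:b2[2]].astype(float).mean(2);G=(p<125).astype(float)
for zt in(.003,.006,.01):
    f=lambda q: ((rend(s,[np.r_[circ(.062,0),circ(.062,zt)]+[q[0],q[1],0],np.r_[circ(.036,0),circ(.036,.05)]+[q[0],q[1],0]],4,b2)-G)[8:]**2).sum()
    r=minimize(f,[.4972,-.1854],method='Nelder-Mead',options=dict(initial_simplex=[[.4972,-.1854],[.502,-.1854],[.4972,-.18]])); print('side',zt,r.x.round(4),r.fun)
# neck in top: white pixels ring
o=[]
x,y=.4955,-.184
for c,bb in((t,(345,215,405,275)),(s,(304,205,364,265))):
    im=cv2.resize(c['pixels'][bb[1]:bb[3],bb[0]:bb[2],::-1],(400,400),interpolation=cv2.INTER_CUBIC)
    for r,z,col in((.0165,.09,(0,0,255)),(.0265,.085,(0,255,0)),(.062,.0,(255,0,0)),(.036,.055,(0,255,255))):
        q=(proj(c,circ(r,z)+[x,y,0])-bb[:2]+.5)*400/60
        cv2.polylines(im,[np.round(q).astype(np.int32)],True,col,1)
    o.append(im)
cv2.imwrite('pics/ov2.png',np.hstack(o))
E
```

```text
[0] [0.452  0.2217] 138.93178918218734 16.9378125
[1] [0.4507 0.2204] 148.64760573178637 22.33390625
[0, 1] [0.4511 0.221 ] 150.93616550448525 51.37171875
top 0.003 [ 0.4976 -0.1825] 17.73046875
top 0.006 [ 0.4974 -0.1824] 19.9296875
top 0.01 [ 0.497 -0.182] 29.1640625
side 0.003 [ 0.498  -0.1849] 10.59765625
side 0.006 [ 0.4975 -0.1837] 18.98046875
side 0.01 [ 0.4972 -0.1841] 47.10546875
```

View pics/ov2.png

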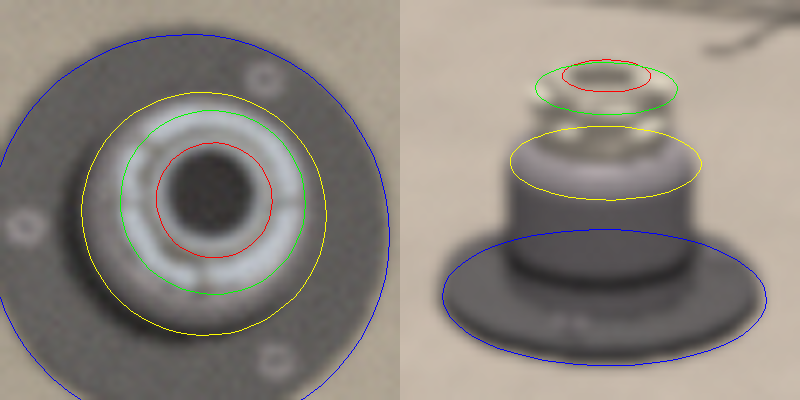

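Canister estimate is about (0.497, −0.183). The cap is at about (0.451, 0.2205) with the wing yaw near 153°. I'll move above the cap and turn the jaws across the wing.

>>> send_rows --moves '[0,0,6.3,2.83,3.9,0,1,0,0,6.3,2.83,3.9,0,1,0,0,6.3,2.83,3.9,0,1,0,0,6.3,2.83,3.9,0,1,0,0,6.3,2.83,3.9,0,1,0,0,6.3,2.83,3.9,0,1,0,0,6.3,0,3.9,0,1,0,0,6.3,0,3.9,0,1,0,0,6.3,0,3.9,0,1,0,0,6.3,0,3.9,0,1,0,0,6.3,0,3.9,0,1,0,0,6.3,0,3.9,0,1,0,0,6.3,0,3.9,-1,1,0,0,6.3,0,3.9,-1,1,0,0,6.3,0,3.9,-1,1,0,0,6.3,0,3.9,-1,1,0,0,6.3,0,3.9,-1,1,0,0,6.3,0,3.9,-1,1,0,0,6.3,0,3.9,-1,1,0,0,6.3,0,3.9,-1,1]'

```text
time_s: 2.1
position: [0.4501, 0.2232, 0.1419]
tcp_rot: [[-0.891, 0.455, -0.0], [0.455, 0.891, -0.0], [0.0, -0.0, -1.0]]
force: [-0.9, -0.4, 0.3]
opening: 1.003
```

>>> send_rows --moves '[0,0,0,0,0,0,1,0,0,0,0,0,0,1]'

```text
time_s: 2.3
position: [0.4498, 0.2222, 0.142]
tcp_rot: [[-0.889, 0.457, -0.001], [0.457, 0.889, -0.001], [0.001, -0.001, -1.0]]
force: [0.6, -0.7, -0.4]
opening: 0.997
```

```bash
python3 - <<'E'
from h import *
s=read_state(); print(s['position'],s['tcp_rot'].round(4),s['force'],s['moment'],s['joint_positions'])
a=grab('side','side1')
cv2.imwrite('pics/z2.png',cv2.resize(a['pixels'][210:360,230:380,::-1],(600,600),interpolation=cv2.INTER_CUBIC))
E
```

```text
[0.44983243 0.22216974 0.14200522] [[-8.893e-01  4.573e-01 -1.300e-03]
 [ 4.573e-01  8.893e-01 -7.000e-04]
 [ 9.000e-04 -1.200e-03 -1.000e+00]] [ 0.64440828 -0.71188531 -0.4427842 ] [ 0.03972384 -0.12181157  0.00509038] [ 1.35150715e+01  2.78433633e+01  1.04094726e+02 -2.74061386e-02
  4.81460295e+01 -4.92533440e+01]
```

View pics/z2.png

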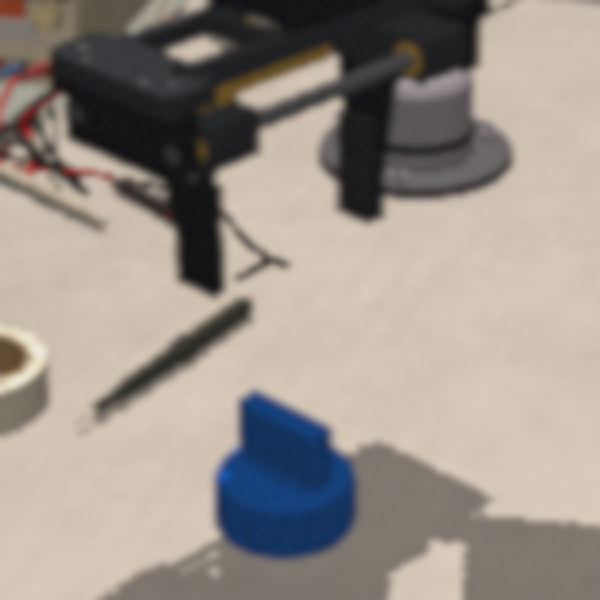

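```bash
python3 - <<'E'
from h import *
c=pickle.load(open('side1.pkl','rb')); p=np.array([.44983,.22217,.142]); y=np.array([.4573,.8893,0])
for k in(-.0435,0,.0435): print((proj(c,p+y*k)[0]-[230,210])*4)
E
```

```text
[348.4014842  214.01702657]
[279.48032609 246.03530944]
[206.13419552 280.10927482]
```

>>> send_rows --moves '[0,0,0,0.1,-0.1,-3,1,0,0,0,0,0,-3,1,0,0,0,0,0,-2.5,1,0,0,0,0,0,-1.5,1,0,0,0,0,0,-1.0,1,0,0,0,0,0,0,1,0,0,0,0,0,0,1]'

```text
time_s: 3.05
position: [0.4521, 0.2201, 0.0331]
tcp_rot: [[-0.888, 0.46, 0.001], [0.46, 0.888, 0.0], [-0.001, 0.0, -1.0]]
force: [-0.5, 0.9, 0.1]
opening: 0.999
```

>>> send_rows --moves '[0,0,0,0,0,0,-1,0,0,0,0,0,0,-1,0,0,0,0,0,0,-1,0,0,0,0,0,0,-1,0,0,0,0,0,0,-1,0,0,0,0,0,0,-1]'

```text
time_s: 3.65
position: [0.4515, 0.2207, 0.0326]
tcp_rot: [[-0.889, 0.459, 0.0], [0.459, 0.889, 0.0], [-0.0, 0.0, -1.0]]
force: [0.5, -0.1, -0.2]
opening: 0.545
```

```bash
python3 - <<'E'
from h import *
s=read_state(); print(s['position'],s['tcp_rot'].round(4),s['force'],s['moment'],s['opening'])
a=grab('side','side2')
cv2.imwrite('pics/z3.png',cv2.resize(a['pixels'][260:360,250:350,::-1],(600,600),interpolation=cv2.INTER_CUBIC))
E
```

```text
[0.45150108 0.22068083 0.03259835] [[-0.8886  0.4587  0.    ]
 [ 0.4587  0.8886  0.    ]
 [-0.      0.     -1.    ]] [ 0.53774802 -0.11916625 -0.15762036] [ 0.04792435 -0.1871594   0.03042401] 0.5445904108621239
```

View pics/z3.png

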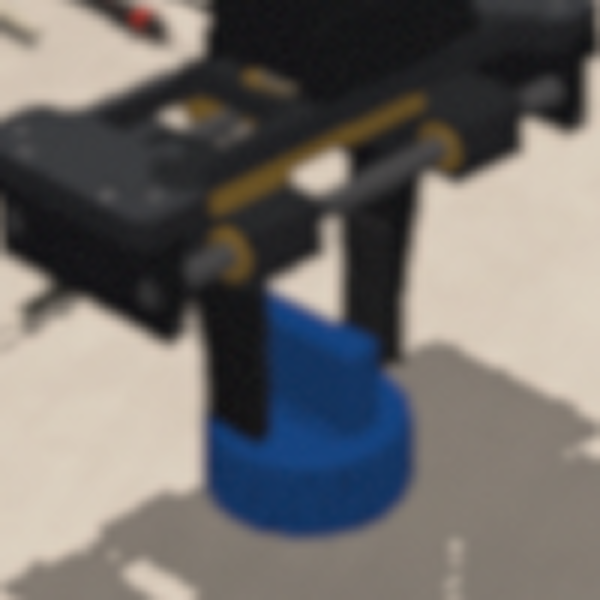

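The side view shows both fingers straddling the wing, clear of the cap's top, and still closing.

>>> send_rows --moves '[0,0,0,0,0,0,-1,0,0,0,0,0,0,-1,0,0,0,0,0,0,-1,0,0,0,0,0,0,-1,0,0,0,0,0,0,-1,0,0,0,0,0,0,-1,0,0,0,0,0,0,-1,0,0,0,0,0,0,-1]'

```text
time_s: 4.5
position: [0.4515, 0.2206, 0.0325]
tcp_rot: [[-0.889, 0.459, -0.0], [0.459, 0.889, -0.0], [0.0, -0.0, -1.0]]
force: [-0.3, -1.8, -0.2]
opening: 0.153
```

```bash
python3 - <<'E'
from h import *
s=read_state(); print(s['position'],s['tcp_rot'].round(4),s['force'],s['moment'],s['opening'])
a=grab('side','side3')
cv2.imwrite('pics/z4.png',cv2.resize(a['pixels'][260:360,250:350,::-1],(600,600),interpolation=cv2.INTER_CUBIC))
E
```

```text
[0.45148006 0.2206007  0.03251655] [[-8.885e-01  4.588e-01 -1.000e-04]
 [ 4.588e-01  8.885e-01 -1.000e-04]
 [ 1.000e-04 -1.000e-04 -1.000e+00]] [-0.31290226 -1.76265241 -0.17335454] [ 0.03272866 -0.0970643   0.0276968 ] 0.152756763214061
```

View pics/z4.png

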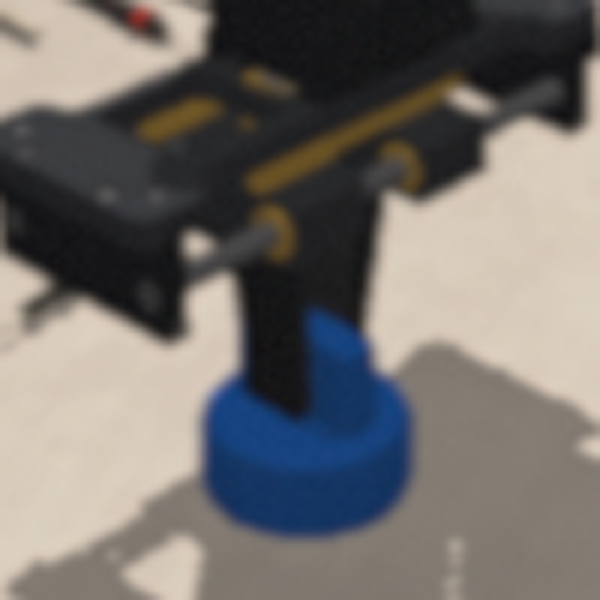

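>>> send_rows --moves '[0,0,0,0,0,1,-1,0,0,0,0,0,3,-1,0,0,0,0,0,4,-1,0,0,0,0,0,4,-1,0,0,0,0,0,1,-1,0,0,-4,0.4,-3,0,-1,0,0,-4,0.4,-3.5,0,-1,0,0,-4,0.4,-3.5,0,-1,0,0,-4,0.4,-3.5,0,-1,0,0,-4,0.4,-3.5,0,-1,0,0,-4,0.4,-3.5,0,-1,0,0,-4,0.4,-3.5,0,-1,0,0,-4,0.4,-3.5,0,-1,0,0,-4,0.4,-3.5,0,-1,0,0,-4,0.4,-3.5,0,-1,0,0,-4,0.3,-3.5,0,-1,0,0,-4,0.2,-2,0,-1]'

```text
time_s: 6.25
position: [0.4965, -0.182, 0.1622]
tcp_rot: [[-0.249, 0.969, 0.0], [0.969, 0.249, -0.001], [-0.001, -0.0, -1.0]]
force: [-0.5, 0.3, -1.2]
opening: 0.161
```

>>> send_rows --moves '[0,0,0,0,0,0,-1,0,0,0,0,0,0,-1,0,0,0,0,0,0,-1]'

```text
time_s: 6.55
position: [0.4956, -0.1779, 0.1621]
tcp_rot: [[-0.255, 0.967, -0.002], [0.967, 0.255, 0.001], [0.002, -0.001, -1.0]]
force: [-0.3, 1.0, -1.4]
opening: 0.159
```

```bash
python3 - <<'E'
from h import *
s=read_state(); print(s['position'],s['tcp_rot'].round(4),s['force'],s['moment'],s['opening'],s['joint_positions'])
a=grab('side','side4')
cv2.imwrite('pics/z5.png',cv2.resize(a['pixels'][155:275,275:395,::-1],(600,600),interpolation=cv2.INTER_CUBIC))
a=grab('top','top4')
E
```

```text
[ 0.49559971 -0.17792744  0.16212188] [[-0.2549  0.967  -0.0018]
 [ 0.967   0.2549  0.0015]
 [ 0.0019 -0.0014 -1.    ]] [-0.34470937  0.96526324 -1.43798364] [ 0.01688225 -0.10367257  0.02752287] 0.15943056030410985 [-3.19286397e+01  2.75996347e+01  9.96005690e+01  2.25259866e-02
  5.29332098e+01 -4.67073131e+01]
```

View pics/z5.png

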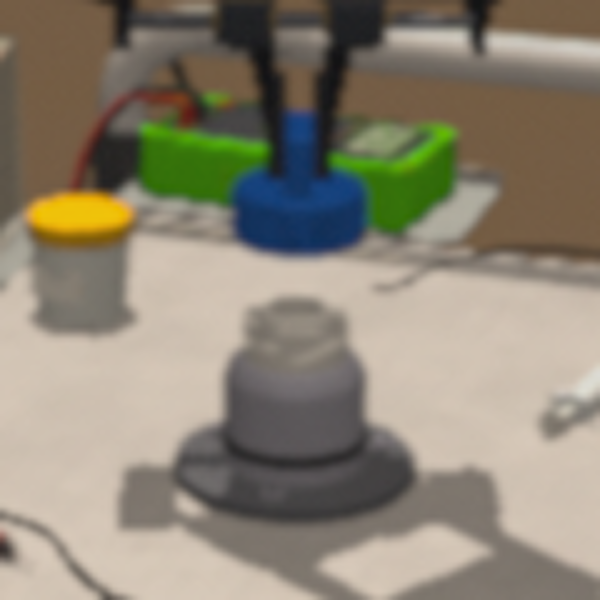

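View pics/top4.png

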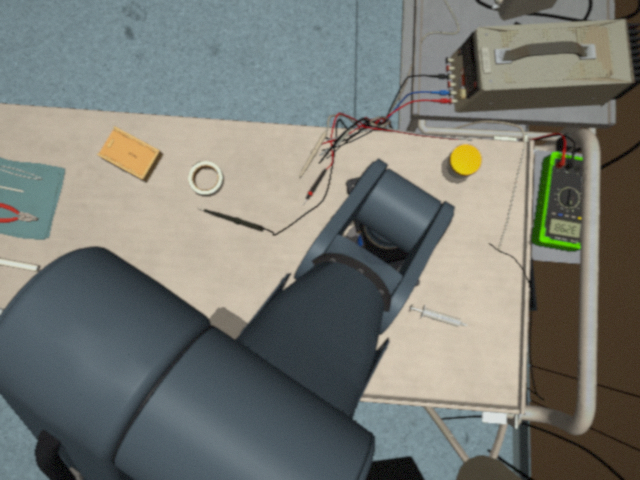

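```bash
python3 - <<'E'
from fit import *
s=pickle.load(open('side4.pkl','rb')); b=(315,180,360,208)
p=s['pixels'][b[1]:b[3],b[0]:b[2]].astype(float)
M=((p[...,2]-p[...,0]>25)&(p[...,2]-p[...,1]>15)).astype(float)
print(M.sum())
def f(q):
    R=rend(s,[np.r_[circ(.032,0),circ(.032,.027)]+[q[0],q[1],.1296]],4,b)
    return ((R-M)[12:]**2).sum()
r=min((minimize(f,[.4956,y],method='Nelder-Mead',options=dict(initial_simplex=[[.4956,y],[.502,y],[.4956,y+.008]])) for y in(-.19,-.18,-.17)),key=lambda r:r.fun)
print(r.x,r.fun)
im=cv2.resize(p[...,::-1].astype(np.uint8),None,fx=10,fy=10,interpolation=cv2.INTER_CUBIC)
for q,col in((r.x,(0,255,0)),((.4956,-.178),(0,0,255))):
  for z in(0,.027): cv2.polylines(im,[np.round((proj(s,circ(.032,z)+[q[0],q[1],.1296])-b[:2]+.5)*10).astype(np.int32)],True,col,1)
cv2.imwrite('pics/z6.png',im)
print(read_state()['position'])
E
```

```text
459.0
[ 0.49656867 -0.18570579] 4.53125
[ 0.49603597 -0.17794587  0.16239737]
```

View pics/z6.png

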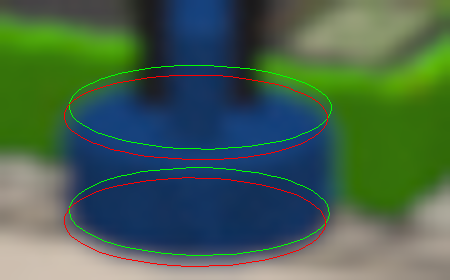

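```bash
python3 - <<'E'
from fit import *
for nm,b,xy,z0,sk in(('side0',(290,310,330,352),(.4510,.2205),0,0),('side3',(280,318,325,352),(.4515,.2206),0,0),('side4',(315,180,360,210),(.4958,-.1779),.1297,0)):
    s=pickle.load(open(nm+'.pkl','rb'))
    p=s['pixels'].astype(float); 
    u0=proj(s,circ(.032,0)+[xy[0],xy[1],z0]); cu=u0[:,0].mean(); bot=u0[:,1].max(); print(nm,'pred L,R,bot',u0[:,0].min(),u0[:,0].max(),bot)
    # column profile at centre: b-r
    d=p[...,2]-p[...,0]; c0=int(round(cu)); prof=d[int(bot)-5:int(bot)+6,c0-2:c0+3].mean(1); 
    mid=(prof[0]+prof[-1])/2; k=np.argmax(prof<mid); e=int(bot)-5+k-1+(prof[k-1]-mid)/(prof[k-1]-prof[k]); 
    r0=int(round(proj(s,[[xy[0],xy[1],z0+.012]])[0,1])); print('meas bot',e, prof.round())
    row=d[r0-1:r0+2].mean(0); 
    i=c0
    thr=0
    L=c0
    while row[L]>mid: L-=1
    R=c0
    while row[R]>mid: R+=1
    L=L+(mid-row[L])/(row[L+1]-row[L]); R=R-1+(row[R-1]-mid)/(row[R-1]-row[R]); print('meas L,R',L,R)
E
```

```text
side0 pred L,R,bot 283.43676764954654 317.8849267276791 349.379753353761
meas bot 348.6375661375661 [ 72.  73.  73.  71.  46.   8. -17. -27. -29. -29. -29.]
meas L,R 284.0075862068966 317.81271186440677
side3 pred L,R,bot 283.1649429785614 317.61200862140515 349.36457349837826
meas bot 348.86337209302326 [ 79.  77.  79.  76.  61.  26.  -3. -15. -18. -18. -17.]
meas L,R 283.8611650485437 317.93092783505153
side4 pred L,R,bot 320.77530875601065 346.9127638643586 206.05289746820404
meas bot 205.3961038961039 [ 75.  74.  74.  64.  35.   4. -19. -28. -30. -30. -30.]
meas L,R 321.34222222222223 348.24132231404957
```

Against the same-view bias, the cap sits about where the TCP says. The canister is about 2 mm in +x and 5 mm in −y from it. I'll centre the cap, then go down to just above the neck.

>>> send_rows --moves '[0,0,0,0.2,-0.47,0,-1,0,0,0,0,0,-1,-1,0,0,0,0,0,-1.5,-1,0,0,0,0,0,-0.8,-1,0,0,0,0,0,-0.3,-1,0,0,0,0,0,0,-1,0,0,0,0,0,0,-1]'

```text
time_s: 7.35
position: [0.4988, -0.1842, 0.1267]
tcp_rot: [[-0.254, 0.967, 0.0], [0.967, 0.254, -0.0], [-0.0, 0.0, -1.0]]
force: [-0.3, 0.4, -0.7]
opening: 0.157
```

```bash
python3 - <<'E'
from h import *
s=read_state(); print(s['position'],s['tcp_rot'].round(4),s['force'],s['moment'],s['opening'])
a=grab('side','side5')
cv2.imwrite('pics/z7.png',cv2.resize(a['pixels'][165:265,285:385,::-1],(600,600),interpolation=cv2.INTER_CUBIC))
E
```

```text
[ 0.49878713 -0.184207    0.12672274] [[-2.536e-01  9.673e-01  4.000e-04]
 [ 9.673e-01  2.536e-01 -3.000e-04]
 [-4.000e-04  3.000e-04 -1.000e+00]] [-0.33262254  0.39302322 -0.7287938 ] [ 0.01403443 -0.08927274 -0.02511754] 0.15715589006060235
```

View pics/z7.png

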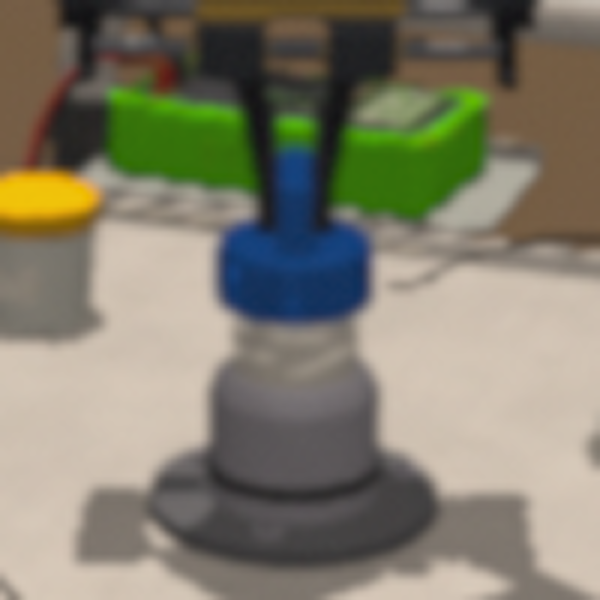

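>>> send_rows --moves '[0,0,0,0,0,-0.15,-1,0,0,0,0,0,-0.15,-1,0,0,0,0,0,-0.15,-1,0,0,0,0,0,0,-1]'

```text
time_s: 7.8
position: [0.4984, -0.184, 0.1219]
tcp_rot: [[-0.254, 0.967, -0.0], [0.967, 0.254, 0.0], [0.0, -0.0, -1.0]]
force: [-0.4, -0.1, -1.6]
opening: 0.156
```

>>> send_rows --moves '[0,0,0,0,0,-0.1,-1,0,0,0,0,0,0,-1]'

```text
time_s: 8.0
position: [0.4985, -0.184, 0.1209]
tcp_rot: [[-0.254, 0.967, -0.0], [0.967, 0.254, 0.0], [0.0, -0.0, -1.0]]
force: [0.9, -0.3, -1.3]
opening: 0.158
```

>>> send_rows --moves '[0,0,0,0,0,-0.1,-1,0,0,0,0,0,0,-1]'

```text
time_s: 8.2
position: [0.4986, -0.1841, 0.12]
tcp_rot: [[-0.254, 0.967, 0.0], [0.967, 0.254, -0.0], [-0.0, 0.0, -1.0]]
force: [1.1, -0.2, 0.0]
opening: 0.159
```

>>> send_rows --moves '[0,0,0,0,0,-0.05,-1,0,0,0,0,0,0,-1]'

```text
time_s: 8.4
position: [0.4984, -0.1838, 0.1194]
tcp_rot: [[-0.253, 0.967, -0.0], [0.967, 0.253, 0.001], [0.001, -0.0, -1.0]]
force: [-0.0, 0.6, -1.5]
opening: 0.16
```

>>> send_rows --moves '[0,0,0,0,0,-0.05,-1,0,0,0,0,0,0,-1]'

```text
time_s: 8.6
position: [0.4984, -0.1838, 0.1189]
tcp_rot: [[-0.254, 0.967, -0.0], [0.967, 0.254, 0.0], [0.001, -0.0, -1.0]]
force: [-0.9, 0.7, -1.1]
opening: 0.157
```

>>> send_rows --moves '[0,0,0,0,0,-0.05,-1,0,0,0,0,0,0,-1]'

```text
time_s: 8.8
position: [0.4984, -0.1838, 0.1184]
tcp_rot: [[-0.254, 0.967, -0.0], [0.967, 0.254, 0.0], [0.001, -0.0, -1.0]]
force: [-0.4, 0.8, -1.3]
opening: 0.153
```

>>> send_rows --moves '[0,0,0,0,0,-0.05,-1,0,0,0,0,0,0,-1]'

```text
time_s: 9.0
position: [0.4984, -0.1839, 0.118]
tcp_rot: [[-0.254, 0.967, -0.0], [0.967, 0.254, 0.0], [0.0, -0.0, -1.0]]
force: [0.0, 1.5, -1.6]
opening: 0.158
```

Still no contact, so I'll continue down.

>>> send_rows --moves '[0,0,0,0,0,-0.05,-1,0,0,0,0,0,0,-1]'

```text
time_s: 9.2
position: [0.4984, -0.1839, 0.1175]
tcp_rot: [[-0.254, 0.967, -0.0], [0.967, 0.254, 0.0], [0.0, -0.0, -1.0]]
force: [-0.6, 1.9, -0.5]
opening: 0.158
```

>>> send_rows --moves '[0,0,0,0,0,-0.05,-1,0,0,0,0,0,0,-1]'

```text
time_s: 9.4
position: [0.4984, -0.1839, 0.1175]
tcp_rot: [[-0.254, 0.967, -0.0], [0.967, 0.254, 0.0], [0.0, -0.0, -1.0]]
force: [-1.4, 3.3, 3.6]
opening: 0.16
```

>>> send_rows --moves '[0,0,0,0,0,-0.05,-1,0,0,0,0,0,0,-1]'

```text
time_s: 9.6
position: [0.4984, -0.1839, 0.1174]
tcp_rot: [[-0.254, 0.967, 0.0], [0.967, 0.254, 0.0], [0.0, 0.0, -1.0]]
force: [-1.5, 2.7, 7.8]
opening: 0.158
```

>>> send_rows --moves '[0,0,0,0,0,-0.05,-1,0,0,0,0,0,0,-1]'

```text
time_s: 9.8
position: [0.4985, -0.1839, 0.1174]
tcp_rot: [[-0.254, 0.967, 0.0], [0.967, 0.254, -0.0], [-0.0, 0.0, -1.0]]
force: [-2.5, 4.1, 10.9]
opening: 0.158
```

Contact came at TCP z 0.1175, exactly the land level, at about 10 N. I'll ease the side load and begin backing off counter-clockwise.

>>> send_rows --moves '[0,0,3,-0.03,0.05,0.04,-1,0,0,3,0,0,0,-1,0,0,0,0,0,0,-1]'

```text
time_s: 10.1
position: [0.4995, -0.1847, 0.1175]
tcp_rot: [[-0.354, 0.935, 0.003], [0.935, 0.354, -0.003], [-0.003, 0.002, -1.0]]
force: [-0.5, -0.1, 6.1]
opening: 0.158
```

>>> send_rows --moves '[0,0,3,0,0,0,-1,0,0,3,0,0,0,-1,0,0,0,0,0,0,-1]'

```text
time_s: 10.4
position: [0.4995, -0.1848, 0.1174]
tcp_rot: [[-0.45, 0.893, 0.003], [0.893, 0.45, -0.002], [-0.004, 0.002, -1.0]]
force: [0.2, 1.4, 5.0]
opening: 0.16
```

```bash
python3 -c "
from h import *
s=read_state();print(s['position'],s['force'],s['moment'])"
```

```text
[ 0.49951784 -0.18475393  0.11744576] [0.16816829 1.35018593 5.0479953 ] [ 0.18652111 -0.04442824  0.02428246]
```

>>> send_rows --moves '[0,0,3,0,0,0,-1,0,0,3,0,0,0,-1,0,0,0,0,0,0,-1]'

```text
time_s: 10.7
position: [0.4995, -0.1847, 0.1175]
tcp_rot: [[-0.54, 0.841, 0.003], [0.841, 0.54, -0.002], [-0.004, 0.001, -1.0]]
force: [-0.3, -0.4, 5.7]
opening: 0.156
```

>>> send_rows --moves '[0,0,3,0,0,0,-1,0,0,3,0,0,0,-1,0,0,0,0,0,0,-1]'

```text
time_s: 11.0
position: [0.4994, -0.1847, 0.1174]
tcp_rot: [[-0.625, 0.78, 0.003], [0.78, 0.625, -0.002], [-0.004, 0.001, -1.0]]
force: [-0.8, 0.5, 6.5]
opening: 0.156
```

>>> send_rows --moves '[0,0,3,0,0,0,-1,0,0,3,0,0,0,-1,0,0,0,0,0,0,-1]'

```text
time_s: 11.3
position: [0.4994, -0.1847, 0.1174]
tcp_rot: [[-0.704, 0.711, 0.003], [0.711, 0.704, -0.002], [-0.004, 0.0, -1.0]]
force: [-0.0, 0.5, 6.4]
opening: 0.157
```

>>> send_rows --moves '[0,0,3,0,0,0,-1,0,0,3,0,0,0,-1,0,0,0,0,0,0,-1]'

```text
time_s: 11.6
position: [0.4994, -0.1846, 0.1174]
tcp_rot: [[-0.774, 0.633, 0.003], [0.633, 0.774, -0.002], [-0.003, 0.0, -1.0]]
force: [-0.4, 0.3, 5.9]
opening: 0.16
```

>>> send_rows --moves '[0,0,3,0,0,0,-1,0,0,3,0,0,0,-1,0,0,0,0,0,0,-1]'

```text
time_s: 11.9
position: [0.4991, -0.1844, 0.117]
tcp_rot: [[-0.835, 0.55, 0.002], [0.55, 0.835, -0.002], [-0.003, -0.0, -1.0]]
force: [0.8, -0.2, 1.9]
opening: 0.159
```

>>> send_rows --moves '[0,0,3,0,0,0,-1,0,0,3,0,0,0,-1,0,0,0,0,0,0,-1]'

```text
time_s: 12.2
position: [0.4983, -0.1839, 0.1161]
tcp_rot: [[-0.888, 0.46, -0.0], [0.46, 0.888, -0.001], [-0.0, -0.0, -1.0]]
force: [0.3, 0.2, -1.2]
opening: 0.161
```

The force vanished between 36° and 48° of back-turn and the TCP sank, so the lugs are over the gaps. I'll turn a little more and lower gently.

>>> send_rows --moves '[0,0,3,0,0,0,-1,0,0,2,0,0,-0.1,-1,0,0,0,0,0,0,-1]'

```text
time_s: 12.5
position: [0.4981, -0.1838, 0.1151]
tcp_rot: [[-0.924, 0.381, -0.0], [0.381, 0.924, -0.0], [0.0, -0.0, -1.0]]
force: [-0.9, -0.8, -0.8]
opening: 0.165
```

>>> send_rows --moves '[0,0,0,0,0,-0.1,-1,0,0,0,0,0,-0.1,-1]'

```text
time_s: 12.7
position: [0.4982, -0.1837, 0.1133]
tcp_rot: [[-0.925, 0.381, -0.0], [0.381, 0.925, -0.0], [0.0, -0.0, -1.0]]
force: [0.4, -0.3, -1.6]
opening: 0.157
```

>>> send_rows --moves '[0,0,0,0,0,-0.1,-1,0,0,0,0,0,-0.1,-1]'

```text
time_s: 12.9
position: [0.4982, -0.1836, 0.1113]
tcp_rot: [[-0.925, 0.38, -0.0], [0.38, 0.925, -0.0], [0.0, -0.0, -1.0]]
force: [-0.3, -0.6, -0.8]
opening: 0.162
```

>>> send_rows --moves '[0,0,0,0,0,-0.1,-1,0,0,0,0,0,0,-1]'

```text
time_s: 13.1
position: [0.4981, -0.1835, 0.1103]
tcp_rot: [[-0.925, 0.38, -0.0], [0.38, 0.925, 0.0], [0.0, 0.0, -1.0]]
force: [-0.6, -0.1, -1.2]
opening: 0.158
```

>>> send_rows --moves '[0,0,0,0,0,-0.05,-1,0,0,0,0,0,0,-1]'

```text
time_s: 13.3
position: [0.4982, -0.1836, 0.1099]
tcp_rot: [[-0.925, 0.38, 0.0], [0.38, 0.925, -0.0], [-0.0, -0.0, -1.0]]
force: [-0.1, 0.4, -1.0]
opening: 0.158
```

>>> send_rows --moves '[0,0,0,0,0,-0.05,-1,0,0,0,0,0,0,-1]'

```text
time_s: 13.5
position: [0.4982, -0.1836, 0.1094]
tcp_rot: [[-0.925, 0.38, 0.0], [0.38, 0.925, -0.0], [-0.0, -0.0, -1.0]]
force: [0.7, 0.6, -1.0]
opening: 0.16
```

>>> send_rows --moves '[0,0,0,0,0,-0.05,-1,0,0,0,0,0,0,-1]'

```text
time_s: 13.7
position: [0.4982, -0.1836, 0.1089]
tcp_rot: [[-0.925, 0.38, -0.0], [0.38, 0.925, 0.0], [0.0, 0.0, -1.0]]
force: [0.0, -0.3, -1.2]
opening: 0.161
```

>>> send_rows --moves '[0,0,0,0,0,-0.05,-1,0,0,0,0,0,0,-1]'

```text
time_s: 13.9
position: [0.4983, -0.1836, 0.1085]
tcp_rot: [[-0.925, 0.38, 0.0], [0.38, 0.925, -0.0], [-0.0, -0.0, -1.0]]
force: [-0.1, -0.2, -0.4]
opening: 0.154
```

>>> send_rows --moves '[0,0,0,0,0,-0.05,-1,0,0,0,0,0,0,-1]'

```text
time_s: 14.1
position: [0.4983, -0.1836, 0.1085]
tcp_rot: [[-0.925, 0.38, 0.0], [0.38, 0.925, -0.0], [-0.0, -0.0, -1.0]]
force: [-0.9, 0.7, 5.0]
opening: 0.162
```

The cap is seated in the thread starts: first touch at 0.1085, exactly 9 mm below the lands. Now I'll screw clockwise, following the thread down under light pressure.

>>> send_rows --moves '[0,0,-3,0,0,0.02,-1,0,0,-3,0,0,0,-1,0,0,0,0,0,0,-1]'

```text
time_s: 14.4
position: [0.4987, -0.1838, 0.1085]
tcp_rot: [[-0.88, 0.474, 0.001], [0.474, 0.88, -0.001], [-0.001, -0.0, -1.0]]
force: [0.2, -0.2, 1.8]
opening: 0.158
```

>>> send_rows --moves '[0,0,-3,0,0,0,-1,0,0,-3,0,0,0,-1,0,0,0,0,0,0,-1]'

```text
time_s: 14.7
position: [0.4986, -0.1839, 0.1084]
tcp_rot: [[-0.827, 0.563, 0.001], [0.563, 0.827, -0.001], [-0.001, 0.0, -1.0]]
force: [-0.7, 0.8, 3.1]
opening: 0.159
```

```bash
python3 -c "
from h import *
s=read_state();print(s['position'],s['force'],s['moment'])"
```

```text
[ 0.49863158 -0.18386851  0.10842251] [-0.67972908  0.81186324  3.13023919] [ 0.01926192 -0.07700688  0.01335176]
```

>>> send_rows --moves '[0,0,-3,0,0,0,-1,0,0,-3,0,0,0,-1,0,0,0,0,0,0,-1]'

```text
time_s: 15.0
position: [0.4982, -0.1836, 0.1081]
tcp_rot: [[-0.764, 0.646, -0.0], [0.646, 0.764, -0.0], [0.0, -0.0, -1.0]]
force: [-0.2, -0.6, 1.5]
opening: 0.161
```

>>> send_rows --moves '[0,0,-3,0,0,0,-1,0,0,-3,0,0,0,-1,0,0,0,0,0,0,-1]'

```text
time_s: 15.3
position: [0.4978, -0.1833, 0.1077]
tcp_rot: [[-0.692, 0.722, -0.001], [0.722, 0.692, 0.001], [0.001, -0.0, -1.0]]
force: [-0.1, -0.6, -1.3]
opening: 0.158
```

The ramp has begun. I'll follow it down at about 0.8 mm per 6°.

>>> send_rows --moves '[0,0,-3,0,0,-0.06,-1,0,0,-3,0,0,-0.06,-1,0,0,0,0,0,0,-1]'

```text
time_s: 15.6
position: [0.498, -0.1834, 0.1067]
tcp_rot: [[-0.613, 0.79, -0.001], [0.79, 0.613, 0.0], [0.001, -0.0, -1.0]]
force: [-0.2, 0.6, -0.1]
opening: 0.161
```

>>> send_rows --moves '[0,0,-3,0,0,-0.05,-1,0,0,-3,0,0,-0.05,-1,0,0,0,0,0,0,-1]'

```text
time_s: 15.9
position: [0.498, -0.1834, 0.1057]
tcp_rot: [[-0.527, 0.85, -0.001], [0.85, 0.527, 0.0], [0.001, -0.0, -1.0]]
force: [-0.8, -0.1, -1.4]
opening: 0.157
```

>>> send_rows --moves '[0,0,-3,0,0,-0.05,-1,0,0,-3,0,0,-0.05,-1,0,0,0,0,0,0,-1]'

```text
time_s: 16.2
position: [0.4982, -0.1835, 0.1049]
tcp_rot: [[-0.436, 0.9, -0.0], [0.9, 0.436, 0.0], [0.0, -0.0, -1.0]]
force: [-0.2, -0.2, -0.1]
opening: 0.157
```

>>> send_rows --moves '[0,0,-3,0,0,-0.04,-1,0,0,-3,0,0,-0.04,-1,0,0,0,0,0,0,-1]'

```text
time_s: 16.5
position: [0.4982, -0.1835, 0.1041]
tcp_rot: [[-0.339, 0.941, -0.0], [0.941, 0.339, 0.0], [0.0, -0.0, -1.0]]
force: [0.3, -0.3, -0.9]
opening: 0.158
```

```bash
python3 -c "
from h import *
s=read_state();print(s['position'],s['force'],s['moment'])"
```

```text
[ 0.49816691 -0.18352465  0.10414646] [ 0.27855167 -0.27332079 -0.89964799] [ 0.04783004 -0.11709614  0.0380433 ]
```

>>> send_rows --moves '[0,0,-3,0,0,-0.04,-1,0,0,0,0,0,0,-1]'

```text
time_s: 16.7
position: [0.4982, -0.1835, 0.1037]
tcp_rot: [[-0.29, 0.957, -0.0], [0.957, 0.29, 0.0], [0.0, -0.0, -1.0]]
force: [0.1, 0.0, -0.5]
opening: 0.158
```

>>> send_rows --moves '[0,0,-3,0,0,-0.04,-1,0,0,0,0,0,0,-1]'

```text
time_s: 16.9
position: [0.4981, -0.1833, 0.1035]
tcp_rot: [[-0.239, 0.971, -0.0], [0.971, 0.239, 0.0], [0.0, -0.0, -1.0]]
force: [-0.9, 0.6, 1.8]
opening: 0.16
```

```bash
python3 -c "
from h import *
s=read_state();print(s['position'],s['force'],s['moment'])"
```

```text
[ 0.49810769 -0.18334623  0.1034915 ] [-0.90401831  0.55428226  1.78196275] [ 0.14885097 -0.03923053 -0.04176699]
```

The cap is on the flat floor at 0.1035, the home height. I'll feel for the hard stop with small turns.

>>> send_rows --moves '[0,0,-1.5,0,0,0,-1,0,0,0,0,0,0,-1]'

```text
time_s: 17.1
position: [0.4981, -0.1834, 0.1035]
tcp_rot: [[-0.214, 0.977, -0.0], [0.977, 0.214, -0.0], [0.0, -0.0, -1.0]]
force: [0.2, 1.1, 2.5]
opening: 0.161
```

```bash
python3 -c "
from h import *
s=read_state();print(s['position'],s['force'],s['moment'],s['tcp_rot'][0])"
```

```text
[ 0.49808454 -0.1833684   0.10349987] [0.20269708 1.06728745 2.49789939] [ 0.29338359 -0.02724998  0.51410288] [-2.13658800e-01  9.76908256e-01 -4.19693635e-04]
```

>>> send_rows --moves '[0,0,-1.5,0,0,0,-1,0,0,0,0,0,0,-1]'

```text
time_s: 17.3
position: [0.4981, -0.1834, 0.1035]
tcp_rot: [[-0.187, 0.982, -0.0], [0.982, 0.187, -0.0], [-0.0, -0.0, -1.0]]
force: [-1.1, 2.1, 3.7]
opening: 0.164
```

```bash
python3 -c "
from h import *
s=read_state();print(s['position'],s['force'],s['moment'],s['tcp_rot'][0])"
```

```text
[ 0.49809016 -0.1834082   0.10347485] [-1.12097382  2.0586586   3.70218964] [0.3736142  0.02431524 0.75195146] [-1.86981892e-01  9.82363249e-01 -4.68237333e-04]
```

The moment jumped to 0.75 N·m, so the cap is at the hard stop. I'll relieve it and release.

>>> send_rows --moves '[0,0,2.5,0,0,0.03,-1,0,0,0,0,0,0,-1]'

```text
time_s: 17.5
position: [0.4981, -0.1834, 0.1035]
tcp_rot: [[-0.227, 0.974, -0.0], [0.974, 0.227, 0.001], [0.001, -0.0, -1.0]]
force: [-0.5, 0.9, 0.3]
opening: 0.158
```

>>> send_rows --moves '[0,0,0,0,0,0,0,0,0,0,0,0,0,0,0,0,0,0,0,0,0,0,0,0,0,0,0,0,0,0,0,0,0,0,0,0,0,0,0,0,0,0,0,0,0,0,0,0,0]'

```text
time_s: 18.2
position: [0.4983, -0.1836, 0.1037]
tcp_rot: [[-0.228, 0.974, 0.0], [0.974, 0.228, -0.0], [-0.0, 0.0, -1.0]]
force: [0.4, 0.3, 0.0]
opening: 0.493
```

>>> send_rows --moves '[0,0,0,0,0,1,0,0,0,0,0,0,2,0,0,0,0,0,0,4,0,0,0,0,0,0,4,0,0,0,0,0,0,2,0,0,0,0,0,0,0,0,0,0,0,0,0,0,0]'

```text
time_s: 18.9
position: [0.498, -0.1834, 0.2341]
tcp_rot: [[-0.228, 0.974, 0.001], [0.974, 0.228, -0.0], [-0.001, 0.001, -1.0]]
force: [0.5, 1.0, -0.2]
opening: 0.501
```

```bash
python3 - <<'E'
from h import *
s=read_state(); print(s['position'],s['force'],s['opening'])
a=grab('side','side6')
cv2.imwrite('pics/z8.png',cv2.resize(a['pixels'][155:275,275:395,::-1],(600,600),interpolation=cv2.INTER_CUBIC))
# predicted cap top-of-wing and underside if home
P=[.498,-.1835]
for z in(.071,.071+.027,.071+.058): print(z,(proj(a,[P+[z]])[0]-[275,155]+.5)*5)
E
```

```text
[ 0.4980412  -0.18342629  0.23411417] [ 0.46818493  0.96478511 -0.19624801] 0.5011402925703731
0.071 [294.16039593 341.67236594]
0.09799999999999999 [294.69068112 291.25881904]
0.129 [295.30998153 232.38270601]
```

View pics/z8.png

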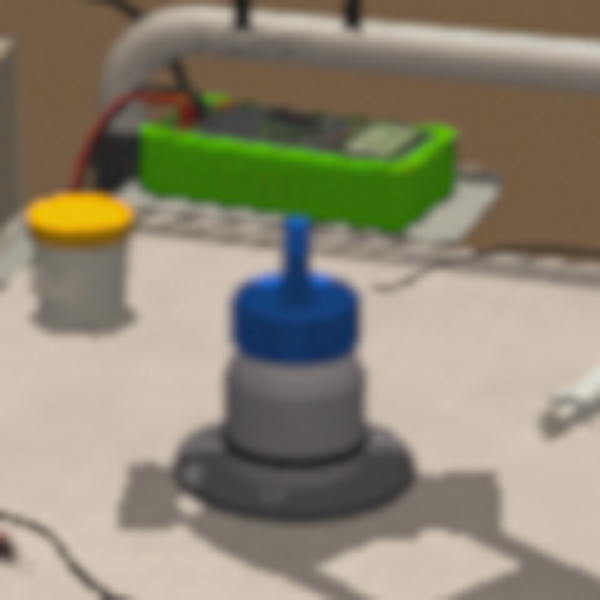

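The side view shows the cap level on the neck, with its lower edge at about (296,360) just above the canister shoulder. The gripper is well clear. I'll check the height, then hand in.

```bash
python3 - <<'E'
from fit import *
a=pickle.load(open('side6.pkl','rb'))
p=a['pixels'].astype(float); d=(p[...,2]-p[...,0])[:,332:336].mean(1); print(d[222:232].round())
for u in(.071,.076): print(u,proj(a,circ(.032,u)+[.498,-.1835,0])[:,1].max())
from rig import hand_in
print(hand_in())
E
```

```text
[79. 78. 80. 79. 71. 42. 12. -4. -6. -4.]
0.071 227.73995138942297
0.076 225.84992016779503
the job is handed in; nothing more can be done
None
```

The cap is on the canister neck, screwed home and released, and the job is handed in. It took about 19 s of the 59 s allowed; no verdict was reported.

- **Seating:** The cap first touched at the land height with about 10 N. It dropped off the lands after about 40–48° of counter-clockwise turning. It then seated in the thread starts exactly 9 mm below the lands.
- **Screwing home:** About 55° clockwise took it down another 5.0 mm to the flat floor. There the hard stop showed as a jump in moment to 0.75 N·m. I relieved that load before opening the gripper.
- **Forces:** The wrist force I read never passed about 12 N, but I only read it at the end of each move. The contact force between cap and neck is not measured directly.
- **Last checks:**
  - The side picture shows the cap level on the neck, with its lower edge at row 227.2. The prediction is 227.7 for fully home and 225.8 for 5 mm higher.
  - The gripper is 130 mm above its release height and reads no load.
  - I made no moves near the cup, tape roll or syringe. The last side view, which does not include the tape roll, shows the cup and syringe where they stood.
- **Disagreements:** The silhouette fits of the wing angle and of the carried cap's position were off, by up to 14° and 8 mm. I used the wing's corners and comparisons within the same view instead, and the contact heights then matched the given dimensions to within about 0.1 mm.

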